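Pack the fishing tackle away

ROBOT

A 6-joint arm with a two-finger parallel gripper is mounted at the origin on the work surface. World frame = base frame: x ahead of the robot, y to its left, z up, the work surface at z = 0. Lengths are in m, angles in degrees, forces in N, time in s.
With the tool pointing down it reaches from about 0.35 to 0.875 m from the base axis. Payload 4.2 kg.
Tool frame: the origin (TCP) lies between the finger pads, 19 mm behind the fingertips; this is the grasp point; z points along the fingers, y is the line along which they close (so a half turn about z gives the same grasp; the last joint's range is limited). The gripper opens to 87 mm and grips with 3 to 60 N. Pads are 19 mm wide; open, the fingers measure 117 mm over their backs; the gripper's body (75 mm by 190 mm) begins 51 mm behind the grasp point.
Start: joints at [-48.896, 22.042, 0.453, 0, -68.411, -14.817], TCP at [0.277, -0.56, 0.241] pointing down, gripper open.
Joint ranges: [-179.83, 179.83], [-69.29, 118.12], [-61.27, 80.66], [-181.25, 117.63], [-171.15, -9.14], [-177.46, 177.46]. Speed limits (degrees/s): [159.86, 159.86, 180, 180, 180, 180].

INTERFACE

Orientations are given as a 3x3 rotation matrix whose columns are the frame's x, y, z axes.
In Python, from station import sense, cams, r gives the robot as it stands. The module is installed in compiled form; this text tells all that it offers.
- The arm moves only by the tool step_arm, never from a script. Its argument "targets" is text: rows parted by semicolons, each of 4 numbers parted by spaces: the shift along the tool's x, y, z in cm, then the turn about the tool's z in degrees. In form: x y z turn; .... A call has 1 to 12 rows; each row shifts and turns the commanded pose from where the row before left it, along the tool's axes as they then stand; what a row does not reach is not made up. A row lasts 1/12 s, in which the tool goes at most 41.7 mm and 7.16 degrees, less where a joint would pass 70% of its speed; a pose out of reach is approached as far as the arm can. A call with a gripper value outside its range is refused whole. "claw" is the finger opening in cm, from 0 to 8.7, set as the call begins (left out, the last holds). The fingers move at their own pace and stop on an object; the grip force is fixed at half the most. Time passes only in rows, so rows that do not move let the fingers close. It gives the time, the measured TCP pose, the force, the opening and the grip force at its end, in the units of the state.
- sense(): the state, without advancing time (a new reading comes with each control period).
- cams.capture(name): name is "scene" or "side" or "wrist"; returns a dict with "frame" (480x640x3 uint8, blue, green, red), "vertical_fov" (degrees; the focal length in pixels is half the picture's height over the tangent of half this angle, whatever the lens; pixels are square), "cx", "cy" (the principal point, pixels), "eye" and "rotation" of the camera in the world; the wrist camera has in their place "tool_from_camera" (4x4, takes a point from camera to tool coordinates, whose origin is the TCP and whose axes are the flange's). Camera axes: x right, y down, z forward; pixel columns grow to the right and rows downward; lengths in m; the calibration is good to about 2 mm. A picture is of the moment at which its call begins: read the wrist's pose just before it. There is no depth.
- r.finish_job(): hands the job in; it is judged then, once.
The state is a dict: "time_s": time; "joints": joint angles; "joint_velocities": joint speeds; "effort": joint torques, N m; "tcp_pos": TCP position; "ee_rot": TCP orientation; "wrist_force": force on the tool from outside, world axes, zero at the start; "moment": the same for the moment, N m; "gripper_width": opening from 0.0 (shut) to 1.0 (fully open); "gripper_force": force on a finger pad.
Only numpy, scipy, OpenCV 4.12 (cv2) and the standard library are available. Lean on these libraries where they do the work, as an engineer would, in place of code of your own. Each camera call takes 0.05 s, during which the arm holds its last target. There are 200 camera calls.

TASK

Pack the fishing tackle away for the cupboard. Shorten the landing-net handle by one hole: squeeze its spring pin flush and slide the outer tube towards the clamps until the pin springs out fully in the next hole. Swing the tackle box's top tray up and over as far as it goes, lay every lure case, float box and line spool that is on the table in the compartment underneath, then swing the tray back down flat onto the box; leave the other things on the table where they are.

Things in the scene. Friction and masses are not known exactly. Their poses are not given: they have to be found in the camera images.
- tackle_box: fixed dark green plastic cantilever tackle box at the left. Origin: centre of its underside; x along its length (about away from the robot), y to the left, the side the tray swings to, z up. Lower tier 328 (x) by 200 (y) by 75 mm high, walls and floor 6 mm: the compartment is 316 by 188 by 69 mm deep. The tray, 328 by 200 by 45 mm, sits on its grey rim and covers it
- tray_handle (a point): centre of the tray's black bar handle, 148 mm above the table when the tray is down: bar 140 mm long (x), 12 mm wide (y), 14 mm high, on posts 132 mm apart, 28 mm above the tray's rim; pinch it from above across its width. Axes as the box's. Lifting takes about 5 N. The hinges are damped: let go below q = 1.1 the tray sinks back onto the box in 1 to 3 s, above 1.35 on to the stop
- tray_arm (a joint): angle q (rad) of the steel arms on the box's ends. 0: tray down on the box; 2.09: fully over to the left (+y), at its stop, where it rests. The tray stays level; each point of it has moved, in the box's frame, by y = 0.140*(cos 0.349 - cos(0.349+q)), z = 0.140*(sin(0.349+q) - sin 0.349) m: at first mostly up, 92 mm up at q = 1.22, at the stop 239 mm to +y and 42 mm up
- pole_rack: fixed wooden rack at the right, board 560 by 70 by 18 mm, holding the landing-net handle, axis 70 mm above the table. Origin: on the table below the spring pin; x along the handle away from clamps and robot, y to the pin's side (table middle), z up. Two blocks at x -150 and -205 mm (26 by 50 mm, top at 90 mm) clamp the 25 mm steel inner tube; a forked rest, 70 mm high, at x 280
- net_tube (a joint): how far (m) the aluminium outer tube (30 mm thick; now from x -45 to 360 mm of the rack) has been slid along the inner tube towards the clamps (-x). 0 now, pin in the first hole; at 0.060 the pin stands in the next hole (a dark hole 60 mm farther along the tube); stop at 0.070. Drags with 1.5 N plus 8 N per m/s; while the pin is out it is locked with 1 mm play
- pin (a joint): how far (m) the spring pin is pressed in: 0 out, 6 mm proud of the tube; 0.006 flush; 0.008 under the 2 mm wall. Spring 3 N at 0, 6 N flush. With the pin flush, sliding the tube 2 mm pushes the domed head under the wall, where it stays until the next hole comes and it springs out and locks. The pin itself does not move along the rack
- pin_tip (a point): tip of the 10 mm steel spring pin: when out, 21 mm from the handle's axis on the rack's +y side, 70 mm above the table. A gripper that pinches the tube from above right at the pin, closing across the tube (along the rack's y), presses the pin flush with one pad and can then pull the tube along; 20 to 30 N of grip does it, with the TCP on the handle's axis
- lure_case_1: flat plastic lure case, grey with a white lid, 110 by 56 by 28 mm (x, y, z), lying flat. Origin: centre of its underside; may be absent
- lure_case_2: flat plastic lure case, grey with a white lid, 110 by 56 by 28 mm (x, y, z), lying flat. Origin: centre of its underside (the same as the other); may be absent
- float_box: square plastic float box, white with a grey cap, 140 by 34 by 34 mm (x, y, z), lying. Origin: centre of its underside; may be absent
- line_spool_1: spool of fishing line, black rims, pale line, a cylinder 52 mm across and 36 mm high, standing. Origin: centre of its underside; may be absent
- line_spool_2: spool of fishing line, the same as the other; may be absent
- mug: bystander: mug, 80 mm wide, 90 mm high. Origin: centre of its underside
- tape_roll: bystander: roll of tape lying flat, 84 mm across, 48 mm high. Origin: centre of its underside
- screw_jar: bystander: glass jar with steel lid, 72 mm across, 90 mm high. Origin: centre of its underside
- matchbox: bystander: small flat cardboard box 75 by 50 by 20 mm. Origin: centre of its underside
- wrench: bystander: steel wrench 170 mm long, lying. Origin: its middle, on the table
- paint_can: bystander: steel can 86 mm across, 95 mm high. Origin: centre of its underside
- carton: bystander: cardboard box 90 by 70 by 60 mm. Origin: centre of its underside
Things that resemble listed ones, but are neither listed nor needed, are in the scene too. What is shaped like the lure_case_2 but blue is not meant. What is shaped like the float_box but brown is not meant.

How it is judged:
By the outcome, as a careful person would: the job done as asked, in the order asked, and still so for the second after the job is handed in, with the robot touching nothing.
Of lure_case_1, lure_case_2, float_box, line_spool_1, line_spool_2 only 3 to 5 are there at a start; the rules pass over those that are not, and their reading is None.
At some moment in a run one of lure_case_1, lure_case_2, float_box, line_spool_1, line_spool_2 may be knocked a few centimetres aside while the robot is not near it.
Once in a run the grip may slacken for a moment while it holds something.
It also fails if it takes over 210 s, if anything falls off the work surface, if the arm or the gripper's body presses on something with over 40 N, if the wrist force passes 120 N, or if a joint passes its speed limit or range.

## Working session

There is one attempt and no reset: what is moved stays moved. The work goes in short steps, Python scripts to look and compute and a tool call to move; the robot and the scene stay as the last step left them, time stands still between calls to the robot, and variables do not carry over. Pictures are saved under pics/ and viewed, at most 14 in all, crops included, and the job is handed in when it is done.

Besides the shell and the picture viewer there is one more tool, called after "Call:" by a JSON object that holds its "method" and its "body", one argument or row to a line. step_arm: Moves the arm, as the interface text tells. Its arguments: {"type":"object","properties":{"targets":{"type":"string"},"claw":{"type":"number"}},"required":["targets"]}

```bash
mkdir -p pics
cat > h.py <<'E'
import numpy as np, cv2, json
from station import sense, cams, r
def cap(n,save=None):
    s=sense(); c=cams.capture(n)
    f=240/np.tan(np.radians(c["vertical_fov"])/2)
    if n=="wrist":
        T=np.array(c["tool_from_camera"]); R=np.array(s["ee_rot"]); 
        eye=R@T[:3,3]+np.array(s["tcp_pos"]); rot=R@T[:3,:3]
    else: eye=np.array(c["eye"]); rot=np.array(c["rotation"])
    if save: cv2.imwrite("pics/"+save,c["frame"])
    return dict(im=c["frame"],f=f,cx=c["cx"],cy=c["cy"],eye=eye,rot=rot)
def ray(c,u,v,z):
    d=c["rot"]@np.array([(u-c["cx"])/c["f"],(v-c["cy"])/c["f"],1.])
    return (c["eye"]+d*(z-c["eye"][2])/d[2])
def proj(c,p):
    q=c["rot"].T@(np.array(p)-c["eye"]); return c["f"]*q[:2]/q[2]+[c["cx"],c["cy"]]
E
python3 - <<'E'
from h import *
for n in("scene","side","wrist"):
    c=cap(n,n+"0.png"); print(n,c["f"],c["cx"],c["cy"],c["eye"],c["rot"].round(3).tolist())
s=sense(); print({k:np.round(v,3).tolist() for k,v in s.items()})
E
```

```text
scene 624.2050016746182 311.3590572537214 248.68846987438909 [ 1.6992485  -0.07687351  1.28929946] [[0.084, 0.702, -0.707], [0.996, -0.063, 0.055], [-0.006, -0.709, -0.705]]
side 456.38457588448097 324.655109444781 239.37531183076808 [0.0505753  0.54722614 0.82558784] [[-0.745, -0.478, 0.466], [-0.667, 0.524, -0.529], [0.009, -0.705, -0.709]]
wrist 335.0478897890153 322.9511952530353 236.38352782514758 [ 0.21663384 -0.59095197  0.38407773] [[-0.443, 0.868, 0.224], [0.896, 0.428, 0.113], [0.002, 0.251, -0.968]]
{'time_s': 0.15, 'joints': [-48.898, 22.079, 0.399, -0.019, -68.413, -14.816], 'joint_velocities': [0.003, -0.125, 0.222, 0.156, 0.086, -0.027], 'effort': [-0.0, -39.105, 18.759, 4.222, 0.012, -0.0], 'tcp_pos': [0.277, -0.56, 0.24], 'ee_rot': [[-0.897, -0.443, -0.001], [-0.443, 0.897, 0.001], [0.0, 0.002, -1.0]], 'wrist_force': [-0.504, -0.024, 0.187], 'moment': [0.038, 0.034, 0.002], 'gripper_force': 0.0, 'gripper_width': 1.002}
```

View pics/scene0.png

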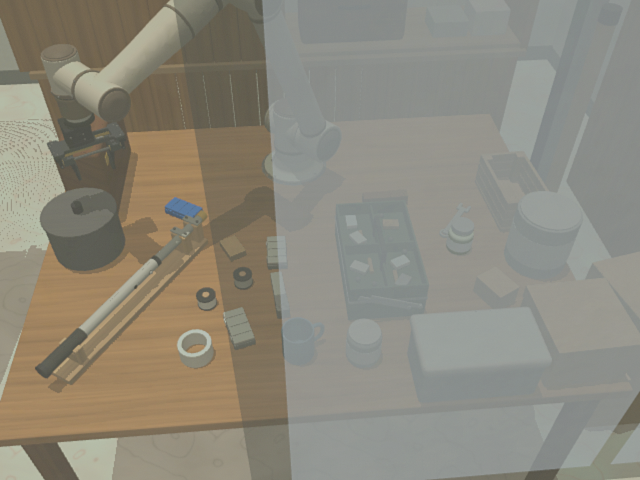

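View pics/side0.png

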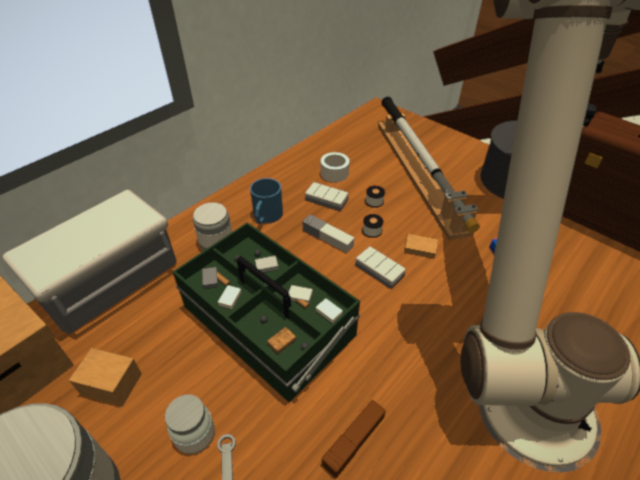

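The scene camera is half veiled by glare. The side view shows all five items: lure cases at (327,195) and (380,265), float box at (328,233), spools at (375,195) and (373,225). The green box is around (268,305) and the rack runs from (390,105) to (465,230).

Run:
```python
from h import *
im=cv2.imread("pics/side0.png")[85:395,165:515]
cv2.imwrite("pics/sidecrop.png",cv2.resize(im,None,fx=1.9,fy=1.9,interpolation=cv2.INTER_CUBIC))
c=cap("side")
P=dict(tray=[(247,226,.12),(176,270,.12),(358,300,.12),(290,380,.12),(240,262,.155),(289,300,.155)],
 l1=[(327,195,.028)],l2=[(380,265,.028)],fb=[(328,233,.034)],s1=[(375,190,.036)],s2=[(373,219,.036)],tube=[(388,101,.085),(455,190,.085)],match=[(422,243,.02)])
for k,v in P.items(): print(k,[ray(c,*p).round(3).tolist() for p in v])
```

```text
tray [[0.671, 0.106, 0.12], [0.679, 0.29, 0.12], [0.357, 0.1, 0.12], [0.336, 0.306, 0.12], [0.573, 0.206, 0.155], [0.435, 0.207, 0.155]]
l1 [[0.684, -0.18, 0.028]]
l2 [[0.423, -0.072, 0.028]]
fb [[0.58, -0.066, 0.034]]
s1 [[0.595, -0.277, 0.036]]
s2 [[0.527, -0.18, 0.036]]
tube [[0.811, -0.623, 0.085], [0.409, -0.365, 0.085]]
match [[0.393, -0.207, 0.02]]
```

View pics/sidecrop.png

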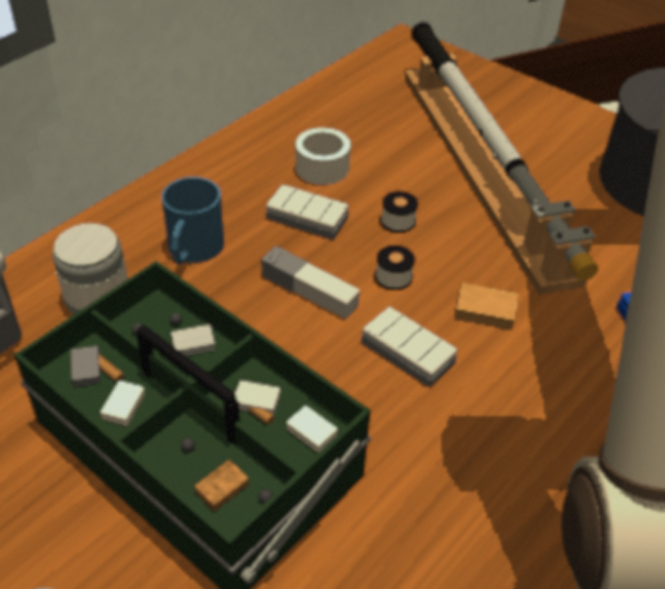

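View pics/wrist0.png

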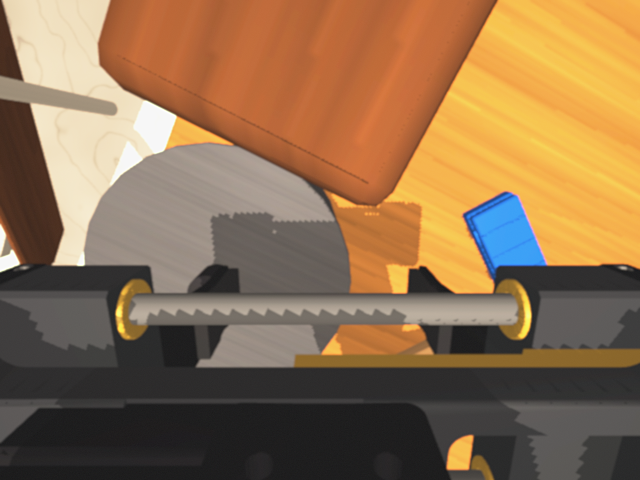

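Run:
```python
from h import *
c=cap("side"); d=cap("scene"); w=cap("wrist")
cr=lambda u,v:(165+u/1.9,85+v/1.9)
for n,u,v,z in[("alu far",440,65,.07),("tube front",518,168,.07),("inner end",583,265,.07)]: print(n,ray(c,*cr(u,v),z).round(3))
for n,u,v,z in[("tip",40,372,.07),("front",160,260,.07),("inner",200,218,.07),("blk",78,340,.07),("pot top c",80,207,.12),("pot r",122,215,.12),("pot right base",122,250,0.0),("l",206,295,.036),("s",243,273,.036)]: print(n,ray(d,u,v,z).round(3))
print("tcp px in wrist",proj(w,sense()["tcp_pos"]), [proj(w,np.array(sense()["tcp_pos"])+np.array([-.897,-.443,0])*a+np.array([0,0,-.1])) for a in(0,.05,.1)])
```

```text
alu far [ 0.737 -0.571  0.07 ]
tube front [ 0.489 -0.415  0.07 ]
inner end [ 0.318 -0.295  0.07 ]
tip [ 0.825 -0.642  0.07 ]
front [ 0.484 -0.396  0.07 ]
inner [ 0.321 -0.294  0.07 ]
blk [ 0.739 -0.57   0.07 ]
pot top c [ 0.3   -0.629  0.12 ]
pot r [ 0.345 -0.505  0.12 ]
pot right base [ 0.363 -0.529  0.   ]
l [ 0.591 -0.272  0.036]
s [ 0.52  -0.173  0.036]
tcp px in wrist [324.76435549 299.1587247 ] [array([323.90746519, 241.83346156]), array([323.99285938, 174.61366757]), array([324.08768108,  99.97282322])]
```

Call:
{"method": "step_arm", "body": {
  "targets": "-2 0 0 0;-3.7 0 0 0;-3.7 0 0 0;-3.7 0 0 0;-3.7 0 0 0;-3.7 0 0.5 0;-3.7 0 0.5 6.7;-1.7 0 0.5 6.7;-1 0 0.5 6.7;0 0 0.5 6.7;0 0 0.5 6.7",
  "claw": 8.7
}}

```text
time_s: 1.27
tcp_pos: [0.5205, -0.4445, 0.2104]
ee_rot: [[-0.992, 0.13, -0.001], [0.13, 0.992, 0.0], [0.001, 0.0, -1.0]]
wrist_force: [0.4, -0.3, -0.4]
gripper_width: 0.998
gripper_force: 0.0
```

Call:
{"method": "step_arm", "body": {
  "targets": "0 0 0 6.8;0 0 0 6.8;0 0 0 6.8;0 0 0 6.8;0 0 0 0;0 0 0 0"
}}

```text
time_s: 1.77
tcp_pos: [0.5195, -0.4452, 0.2112]
ee_rot: [[-0.827, 0.563, -0.0], [0.563, 0.827, 0.0], [0.0, 0.0, -1.0]]
wrist_force: [-0.8, -0.4, 0.2]
gripper_width: 1.005
gripper_force: 0.0
```

Run:
```python
from h import *
c=cap("wrist","w1.png"); s=sense(); print(s["tcp_pos"],np.array(s["ee_rot"]).round(3).tolist(),s["joints"])
```

```text
[ 0.51952733 -0.44524085  0.21118985] [[-0.827, 0.563, -0.0], [0.563, 0.827, 0.0], [0.0, -0.0, -1.0]] [-2.70902404e+01  2.89473904e+01  7.24514683e+00  9.42733922e-04
 -6.83033889e+01 -9.71584605e+01]
```

View pics/w1.png

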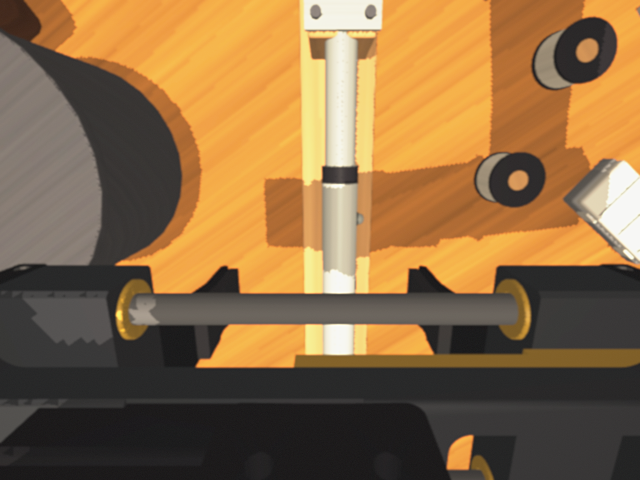

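The pin shows as a small nub at (359,219), the tube axis is at about column 340, and the tube's end collar is at row 168.

Run:
```python
from h import *
c=cap("wrist"); s=sense(); R=np.array(s["ee_rot"]);t=np.array(s["tcp_pos"])
for p in[(359,219,.07),(340.5,219,.085),(340,180,.085),(339,290,.085),(340.5,60,.0825),(340,167,.085)]:
    q=ray(c,*p); print(p,q.round(4),((R.T@(q-t))*100).round(2))
```

```text
(359, 219, 0.07) [ 0.5301 -0.4141  0.07  ] [ 0.88  3.17 14.12]
(340.5, 219, 0.085) [ 0.518  -0.4263  0.085 ] [ 1.19  1.48 12.62]
(340, 180, 0.085) [ 0.4914 -0.4092  0.085 ] [ 4.36  1.4  12.62]
(339, 290, 0.085) [ 0.5698 -0.4621  0.085 ] [-5.1   1.44 12.62]
(340.5, 60, 0.0825) [ 0.4186 -0.3604  0.0825] [13.12  1.32 12.87]
(340, 167, 0.085) [ 0.4829 -0.4035  0.085 ] [ 5.38  1.38 12.62]
```

Call:
{"method": "step_arm", "body": {
  "targets": "0.9 1.4 0 0;0 0 2.5 0;0 0 3 0;0 0 3 0;0 0 3 0;0 0 1.6 0;0 0 1 0;0 0 0 0;0 0 0 0;0 0 0 0"
}}

```text
time_s: 2.7
tcp_pos: [0.5211, -0.4293, 0.072]
ee_rot: [[-0.825, 0.564, 0.003], [0.564, 0.825, -0.002], [-0.003, -0.0, -1.0]]
wrist_force: [0.2, 0.3, 0.5]
gripper_width: 1.004
gripper_force: 0.0
```

Call:
{"method": "step_arm", "body": {
  "targets": "0 0 0 0;0 0 0 0;0 0 0 0;0 0 0 0;0 0 0 0;0 0 0 0;0 0 0 0;0 0 0 0",
  "claw": 0
}}

```text
time_s: 3.37
tcp_pos: [0.52, -0.4286, 0.0702]
ee_rot: [[-0.825, 0.565, -0.0], [0.565, 0.825, 0.0], [0.0, 0.0, -1.0]]
wrist_force: [0.3, 0.1, 0.2]
gripper_width: 0.474
gripper_force: 0.0
```

Call:
{"method": "step_arm", "body": {
  "targets": "0 0 0 0;0 0 0 0;0 0 0 0;0 0 0 0;0 0 0 0;0 0 0 0"
}}

```text
time_s: 3.87
tcp_pos: [0.52, -0.4286, 0.0702]
ee_rot: [[-0.825, 0.565, -0.0], [0.565, 0.825, 0.0], [0.0, 0.0, -1.0]]
wrist_force: [0.6, 0.8, 0.0]
gripper_width: 0.336
gripper_force: 30.0
```

Call:
{"method": "step_arm", "body": {
  "targets": "0.3 0 0 0;0.3 0 0 0;0.4 0 0 0;0.5 0 0 0;0.5 0 0 0;0.5 0 0 0;0.5 0 0 0;0.5 0 0 0;0.5 0 0 0;0.5 0 0 0;0 0 0 0;0 0 0 0"
}}

```text
time_s: 4.87
tcp_pos: [0.482, -0.4028, 0.0701]
ee_rot: [[-0.825, 0.565, -0.002], [0.565, 0.825, 0.001], [0.002, -0.0, -1.0]]
wrist_force: [-1.1, 0.7, 0.8]
gripper_width: 0.339
gripper_force: 30.0
```

Call:
{"method": "step_arm", "body": {
  "targets": "0.2 0 0 0;0.2 0 0 0;0.2 0 0 0;0.2 0 0 0;0.1 0 0 0;0.1 0 0 0;0.1 0 0 0;0.1 0 0 0;0.1 0 0 0;0.1 0 0 0;0.1 0 0 0;0.1 0 0 0"
}}

```text
time_s: 5.87
tcp_pos: [0.4696, -0.3944, 0.0702]
ee_rot: [[-0.825, 0.565, 0.0], [0.565, 0.825, -0.001], [-0.0, -0.0, -1.0]]
wrist_force: [0.8, -6.4, -5.0]
gripper_width: 0.337
gripper_force: 30.0
```

Call:
{"method": "step_arm", "body": {
  "targets": "0.1 0 0 0;0.1 0 0 0;0 0 0 0;0 0 0 0"
}}

```text
time_s: 6.2
tcp_pos: [0.4695, -0.3943, 0.0702]
ee_rot: [[-0.825, 0.565, 0.003], [0.565, 0.825, -0.003], [-0.004, -0.0, -1.0]]
wrist_force: [3.0, -7.7, -6.4]
gripper_width: 0.337
gripper_force: 30.0
```

Call:
{"method": "step_arm", "body": {
  "targets": "-0.3 0 0 0;0 0 0 0;0 0 0 0;0 0 0 0;0 0 0 0;0 0 0 0;0 0 0 0;0 0 0 0;0 0 0 0;0 0 0 0",
  "claw": 8.7
}}

```text
time_s: 7.03
tcp_pos: [0.4705, -0.3946, 0.0702]
ee_rot: [[-0.825, 0.565, -0.0], [0.565, 0.825, 0.0], [0.0, -0.0, -1.0]]
wrist_force: [0.7, 0.2, -0.6]
gripper_width: 0.97
gripper_force: 0.0
```

Call:
{"method": "step_arm", "body": {
  "targets": "-1 0 -3 0;-2 0 -3 0;-2 0 -3 0;-2 0 -2 0;0 0 0 0;0 0 0 0"
}}

```text
time_s: 7.53
tcp_pos: [0.5291, -0.4347, 0.1811]
ee_rot: [[-0.825, 0.565, 0.002], [0.565, 0.825, -0.001], [-0.002, 0.001, -1.0]]
wrist_force: [-0.6, 0.7, -0.6]
gripper_width: 0.999
gripper_force: 0.0
```

Run:
```python
from h import *
c=cap("wrist","w2.png"); s=sense(); print(s["tcp_pos"],s["gripper_width"])
print(proj(c,[.536,-.418,.07]),proj(c,[.523,-.426,.085]))
```

```text
[ 0.5278033  -0.43377235  0.17945632] 1.000179198962309
[344.84907087 232.69698276] [327.3412518  229.46621923]
```

View pics/w2.png

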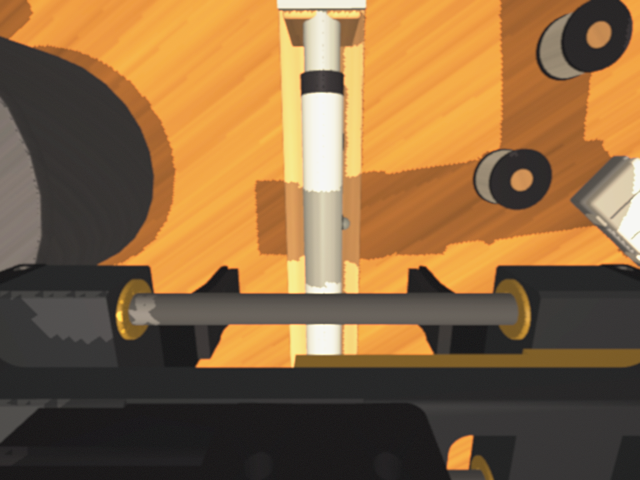

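The pin stands out at (345,224), now farther from the tube's front, with the vacated hole at (343,140). The tube is done. Next is the tray.

Call:
{"method": "step_arm", "body": {
  "targets": "0 0 -1.8 -6.9;0 0 -1.8 -6.9;0 0 -1.8 -6.9;0 0 -1.8 -6.9;0 0 -1.8 -6.8;0 2 0 0;0 4 0 0;0 4 0 0;0 4 0 0;0 4 0 0;0 4 0 0;0 4 0 0"
}}

```text
time_s: 8.58
tcp_pos: [0.5262, -0.1722, 0.2685]
ee_rot: [[-1.0, 0.001, -0.004], [0.001, 1.0, 0.001], [0.004, 0.001, -1.0]]
wrist_force: [0.3, -0.5, 0.2]
gripper_width: 1.001
gripper_force: 0.0
```

Call:
{"method": "step_arm", "body": {
  "targets": "0.5 4 0 0;0.5 4 0 0;0.5 4 0 0;0.5 4 0 0;0.4 4 0 0;0 4 0 0;0 4 0 0;0 4 0 0;0 4 0 0;0 2 0 0;0 0 0 0;0 0 0 0"
}}

```text
time_s: 9.58
tcp_pos: [0.503, 0.2059, 0.2684]
ee_rot: [[-1.0, -0.002, -0.004], [-0.002, 1.0, -0.002], [0.004, -0.002, -1.0]]
wrist_force: [0.3, 0.4, 0.3]
gripper_width: 1.001
gripper_force: 0.0
```

Run:
```python
from h import *
c=cap("wrist","w3.png"); s=sense(); print(s["tcp_pos"],np.array(s["ee_rot"]).round(3).tolist())
```

```text
[0.5032253  0.20507496 0.26880261] [[-1.0, -0.0, -0.003], [-0.0, 1.0, -0.002], [0.003, -0.002, -1.0]]
```

View pics/w3.png

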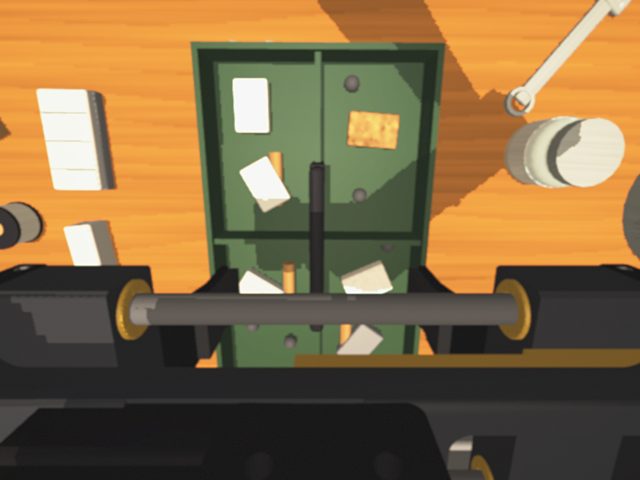

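The handle bar runs from (317,165) to (317,330), and the tray's near edge from (193,43) to (443,43), so the yaw is about 0.

Run:
```python
from h import *
c=cap("wrist"); s=sense(); R=np.array(s["ee_rot"]);t=np.array(s["tcp_pos"])
for p in[(317,165,.155),(317,280,.155),(316.5,330,.155),(193,43,.12),(443,43,.12),(206,180,.12),(434,180,.12)]:
    q=ray(c,*p); print(p,q.round(4),((R.T@(q-t))*100).round(2))
m=cv2.inRange(c["im"],(0,0,0),(45,45,45)); 
for v in(175,200,225): 
    u=np.where(m[v,300:335])[0]+300; print(v,u.min(),u.max())
```

```text
(317, 165, 0.155) [0.4471 0.2    0.155 ] [ 5.62 -0.45 11.44]
(317, 280, 0.155) [0.5396 0.1996 0.155 ] [-3.63 -0.47 11.42]
(316.5, 330, 0.155) [0.5853 0.1991 0.155 ] [-8.2  -0.53 11.41]
(193, 43, 0.12) [0.3547 0.1021 0.12  ] [ 14.84 -10.23  14.97]
(443, 43, 0.12) [0.3546 0.2986 0.12  ] [14.87  9.41 14.94]
(206, 180, 0.12) [0.4613 0.1032 0.12  ] [  4.18 -10.12  14.95]
(434, 180, 0.12) [0.4611 0.3004 0.12  ] [ 4.22  9.6  14.92]Traceback (most recent call last):
  File "<stdin>", line 7, in <module>
    return umr_minimum(a, axis, None, out, keepdims, initial, where)
ValueError: zero-size array to reduction operation minimum which has no identity
```

Call:
{"method": "step_arm", "body": {
  "targets": "-1.4 -0.5 0 0;0 0 2.5 0;0 0 3 0;0 0 3 0;0 0 2.6 0;0 0 1 0;0 0 0 0;0 0 0 0",
  "claw": 5
}}

```text
time_s: 10.35
tcp_pos: [0.519, 0.2, 0.1499]
ee_rot: [[-1.0, 0.001, 0.001], [0.001, 1.0, -0.0], [-0.001, -0.0, -1.0]]
wrist_force: [0.4, -0.4, 1.0]
gripper_width: 0.589
gripper_force: 0.0
```

Call:
{"method": "step_arm", "body": {
  "targets": "0 0 0 0;0 0 0 0;0 0 0 0;0 0 0 0;0 0 0 0;0 0 0 0;0 0 0 0;0 0 0 0;0 0 0 0;0 0 0 0;0 0 0 0",
  "claw": 0
}}

```text
time_s: 11.27
tcp_pos: [0.5184, 0.2003, 0.1494]
ee_rot: [[-1.0, 0.0, -0.0], [0.0, 1.0, -0.001], [0.0, -0.001, -1.0]]
wrist_force: [-0.0, -3.5, 1.8]
gripper_width: 0.132
gripper_force: 30.0
```

```bash
python3 -c "
import numpy as np
q=np.linspace(0,2.09,25)+.349
y=-14*np.cos(q);z=14*np.sin(q)
print('; '.join('0 %.2f %.2f 0'%(a,-b) for a,b in zip(np.diff(y),np.diff(z))))"
```

```text
0 0.47 -1.13 0; 0 0.56 -1.08 0; 0 0.65 -1.03 0; 0 0.74 -0.97 0; 0 0.82 -0.90 0; 0 0.90 -0.82 0; 0 0.97 -0.74 0; 0 1.03 -0.66 0; 0 1.08 -0.56 0; 0 1.13 -0.47 0; 0 1.16 -0.37 0; 0 1.19 -0.27 0; 0 1.21 -0.16 0; 0 1.22 -0.06 0; 0 1.22 0.05 0; 0 1.21 0.16 0; 0 1.19 0.26 0; 0 1.16 0.36 0; 0 1.13 0.46 0; 0 1.08 0.56 0; 0 1.03 0.65 0; 0 0.97 0.74 0; 0 0.90 0.82 0; 0 0.83 0.89 0
```

Call:
{"method": "step_arm", "body": {
  "targets": "0 0.47 -1.13 0; 0 0.56 -1.08 0; 0 0.65 -1.03 0; 0 0.74 -0.97 0; 0 0.82 -0.90 0; 0 0.90 -0.82 0; 0 0.97 -0.74 0; 0 1.03 -0.66 0; 0 1.08 -0.56 0; 0 1.13 -0.47 0; 0 1.16 -0.37 0; 0 1.19 -0.27 0"
}}

```text
time_s: 12.27
tcp_pos: [0.5188, 0.3079, 0.2396]
ee_rot: [[-1.0, 0.001, 0.0], [0.001, 1.0, -0.001], [-0.0, -0.001, -1.0]]
wrist_force: [2.1, -3.9, -1.3]
gripper_width: 0.134
gripper_force: 30.0
```

Call:
{"method": "step_arm", "body": {
  "targets": "0 1.21 -0.16 0; 0 1.22 -0.06 0; 0 1.22 0.05 0; 0 1.21 0.16 0; 0 1.19 0.26 0; 0 1.16 0.36 0; 0 1.13 0.46 0; 0 1.08 0.56 0; 0 1.03 0.65 0; 0 0.97 0.74 0; 0 0.90 0.82 0; 0 0.83 0.89 0"
}}

```text
time_s: 13.27
tcp_pos: [0.5192, 0.4398, 0.1906]
ee_rot: [[-1.0, -0.0, 0.001], [-0.0, 1.0, -0.002], [-0.001, -0.002, -1.0]]
wrist_force: [3.4, -23.6, 34.8]
gripper_width: 0.136
gripper_force: 30.0
```

Call:
{"method": "step_arm", "body": {
  "targets": "0 0 0 0;0 0 0 0;0 0 0 0"
}}

```text
time_s: 13.52
tcp_pos: [0.5192, 0.4391, 0.191]
ee_rot: [[-1.0, 0.0, 0.0], [0.0, 1.0, -0.002], [-0.0, -0.002, -1.0]]
wrist_force: [6.6, -3.6, -1.8]
gripper_width: 0.133
gripper_force: 30.0
```

Call:
{"method": "step_arm", "body": {
  "targets": "0 0 0 0;0 0 0 0;0 0 0 0;0 0 0 0;0 0 0 0;0 0 0 0;0 0 0 0;0 0 0 0",
  "claw": 7
}}

```text
time_s: 14.18
tcp_pos: [0.5183, 0.4394, 0.192]
ee_rot: [[-1.0, 0.0, -0.0], [0.0, 1.0, 0.0], [0.0, 0.0, -1.0]]
wrist_force: [-0.1, 0.3, 0.1]
gripper_width: 0.652
gripper_force: 0.0
```

Call:
{"method": "step_arm", "body": {
  "targets": "0 0 -3 0;0 0 -4 0;-1 -2 -4 0;-1 -4 -4 0;-1 -4 -4 0;-1 -4 -2 0;-1 -4 0 0;-1 -4 0 0;-1 -4 0 0;-1 -4 0 0;-1 -4 0 0;-1 -4 0 0"
}}

```text
time_s: 15.18
tcp_pos: [0.611, 0.0847, 0.375]
ee_rot: [[-1.0, -0.0, 0.001], [-0.0, 1.0, 0.0], [-0.001, 0.0, -1.0]]
wrist_force: [0.4, -0.3, -0.2]
gripper_width: 0.806
gripper_force: 0.0
```

Call:
{"method": "step_arm", "body": {
  "targets": "-1 -4 0 0;-1 -4 0 0;-1 -4 0 0;-1 -4 0 0;-1 -4 0 0;-1 -3 0 0;0 0 0 0;0 0 0 0;0 0 0 0"
}}

```text
time_s: 15.93
tcp_pos: [0.6709, -0.1433, 0.3743]
ee_rot: [[-1.0, 0.001, -0.0], [0.001, 1.0, 0.0], [0.0, 0.0, -1.0]]
wrist_force: [-0.6, 0.3, 0.7]
gripper_width: 0.805
gripper_force: 0.0
```

Run:
```python
from h import *
c=cap("wrist","w4.png"); s=sense(); print(s["tcp_pos"],np.array(s["ee_rot"]).round(3).tolist())
np.savez("w4.npz",**c)
```

```text
[ 0.67087222 -0.1426014   0.37470161] [[-1.0, -0.001, 0.0], [-0.001, 1.0, 0.0], [-0.0, 0.0, -1.0]]
```

View pics/w4.png

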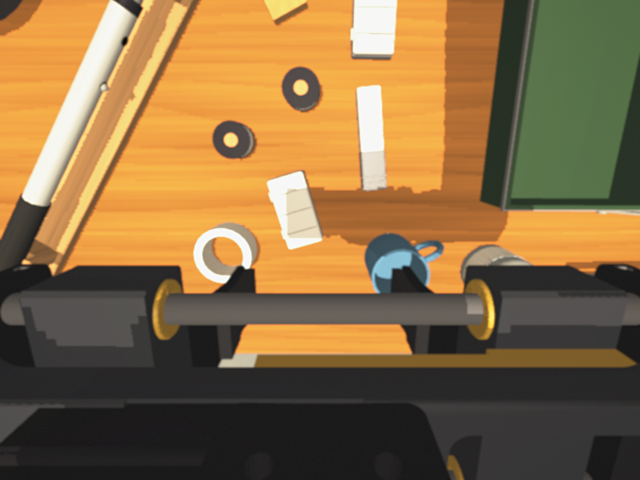

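The overhead view shows all five items:
- Float box: (357,88), (382,86), (386,187), (362,190).
- Lure case 1: (267,184), (302,171), (322,239), (288,249).
- Lure case 2: bottom edge (351,55) to (393,57), cut off at the top.
- Spools: (301,88) and (231,139).

The box is open at the right.

```bash
cat >> h.py <<'E'
def boxat(c,px,z):
    p=np.array([ray(c,*q,z)[:2] for q in px]); m=p.mean(0)
    e=(p[2]+p[3]-p[0]-p[1])/2; a=np.degrees(np.arctan2(e[1],e[0]))
    return m.round(4),a.round(1),[np.linalg.norm(p[i]-p[i-1]).round(3) for i in range(4)]
E
python3 - <<'E'
from h import *
c=dict(np.load("w4.npz"))
print("float",boxat(c,[(357,88),(382,86),(386,187),(362,190)],.034))
print("lure1",boxat(c,[(267,184),(302,171),(322,239),(288,249)],.028))
for n,u,v,z in[("s1",231,139,.036),("s2",301,88,.036),("l2 a",351,55,.028),("b",393,54,.028),("b0",397,0,.028),("mug",390,250,.09),("boxNR inner",530,10,.075),("far",503,208,.075)]: print(n,ray(c,u,v,z).round(4))
E
```

```text
float (array([ 0.5904, -0.0755]), np.float64(4.7), [np.float64(0.137), np.float64(0.033), np.float64(0.135), np.float64(0.035)])
lure1 (array([ 0.6928, -0.1849]), np.float64(15.8), [np.float64(0.102), np.float64(0.054), np.float64(0.105), np.float64(0.054)])
s1 [ 0.5896 -0.2705  0.036 ]
s2 [ 0.5243 -0.1727  0.036 ]
l2 a [ 0.4824 -0.1062  0.028 ]
b [ 0.4812 -0.0506  0.028 ]
b0 [ 0.4188 -0.0488  0.028 ]
mug [ 0.7335 -0.054   0.09  ]
boxNR inner [0.4466 0.0974 0.075 ]
far [0.6795 0.0974 0.075 ]
```

Call:
{"method": "step_arm", "body": {
  "targets": "2.7 2.2 2 0;2.7 2.2 2 0;2.7 2.3 2 0;0 0 3.5 -4.7;0 0 3.5 0;0 0 3.5 0;0 0 3.5 0;0 0 3.5 0;0 0 3.5 0;0 0 3.5 0;0 0 3 0;0 0 1.5 0"
}}

```text
time_s: 16.98
tcp_pos: [0.5876, -0.0748, 0.0213]
ee_rot: [[-0.996, -0.084, -0.005], [-0.084, 0.997, -0.0], [0.005, 0.0, -1.0]]
wrist_force: [-0.1, 0.3, 0.4]
gripper_width: 0.804
gripper_force: 0.0
```

Call:
{"method": "step_arm", "body": {
  "targets": "0 0 0 0;0 0 0 0;0 0 0 0;0 0 0 0;0 0 0 0;0 0 0 0;0 0 0 0;0 0 0 0;0 0 0 0;0 0 0 0",
  "claw": 2
}}

```text
time_s: 17.82
tcp_pos: [0.5906, -0.0763, 0.0256]
ee_rot: [[-0.997, -0.082, 0.001], [-0.082, 0.997, 0.0], [-0.001, -0.0, -1.0]]
wrist_force: [-1.7, 0.9, 5.8]
gripper_width: 0.387
gripper_force: 30.0
```

Call:
{"method": "step_arm", "body": {
  "targets": "0 0 -2 0;0 0 -3.5 0;0 0 -3.5 0;0 0 -3.5 4.7;0 0 -2 0;0.8 2.1 0 0;1.6 3.5 0 0;1.6 3.5 0 0;1.6 3.5 0 0;1.6 3.5 0 0;1.6 3.5 0 0;1.6 3.5 0 0"
}}

```text
time_s: 18.82
tcp_pos: [0.4848, 0.1558, 0.1693]
ee_rot: [[-1.0, 0.001, -0.001], [0.001, 1.0, -0.0], [0.001, -0.0, -1.0]]
wrist_force: [0.3, -0.7, -0.2]
gripper_width: 0.386
gripper_force: 30.0
```

Call:
{"method": "step_arm", "body": {
  "targets": "1.6 3.5 0 0;1.6 3.5 0 0;0.9 1 0 0;0 0 0 0;0 0 0 0"
}}

```text
time_s: 19.23
tcp_pos: [0.4445, 0.235, 0.1692]
ee_rot: [[-1.0, -0.002, -0.001], [-0.002, 1.0, -0.001], [0.001, -0.001, -1.0]]
wrist_force: [-0.2, -1.1, -0.7]
gripper_width: 0.388
gripper_force: 30.0
```

Call:
{"method": "step_arm", "body": {
  "targets": "0 0 2.5 0;0 0 3 0;0 0 3 0;0 0 2.5 0;0 0 1.5 0;0 0 0.9 0;0 0 0 0;0 0 0 0"
}}

```text
time_s: 19.9
tcp_pos: [0.4458, 0.2342, 0.0356]
ee_rot: [[-1.0, 0.001, 0.0], [0.001, 1.0, -0.0], [-0.0, -0.0, -1.0]]
wrist_force: [0.6, 0.9, -1.5]
gripper_width: 0.388
gripper_force: 30.0
```

Call:
{"method": "step_arm", "body": {
  "targets": "0 0 0 0;0 0 0 0;0 0 0 0;0 0 0 0;0 0 -3 0;0 0 -3.5 0;0 0 -3.5 0;0 0 -3.5 0;0 -2 0 0;-1.1 -3.8 0 0;-1.1 -3.8 0 0;-1.1 -3.8 0 0",
  "claw": 5.2
}}

```text
time_s: 20.9
tcp_pos: [0.4781, 0.0997, 0.1716]
ee_rot: [[-1.0, -0.002, 0.002], [-0.002, 1.0, 0.001], [-0.002, 0.001, -1.0]]
wrist_force: [0.3, 0.9, -0.4]
gripper_width: 0.595
gripper_force: 0.0
```

Call:
{"method": "step_arm", "body": {
  "targets": "-0.6 -3.8 0 0;-0.6 -3.8 0 0;-0.6 -3.8 0 0;-0.6 -3.8 0 0;-0.6 -3.8 0 0;-0.6 -3.8 0 0;-0.6 -3.8 0 0;-0.4 -0.7 0 0;0 0 0 0;0 0 0 0",
  "claw": 7.5
}}

```text
time_s: 21.73
tcp_pos: [0.5238, -0.1725, 0.1705]
ee_rot: [[-1.0, 0.002, -0.0], [0.002, 1.0, 0.0], [0.0, 0.0, -1.0]]
wrist_force: [0.3, 0.5, -0.2]
gripper_width: 0.866
gripper_force: 0.0
```

```bash
cat >> h.py <<'E'
def spool(c,exp):
    # top rim: dark grey blob nearest to the expected spot
    g=c["im"].max(2); m=(g<75).astype(np.uint8); m[262:]=0
    n,l,st,ce=cv2.connectedComponentsWithStats(m); e=proj(c,[*exp,.036]); out=[]
    for i in range(1,n):
        if 300<st[i,4]<9000 and np.hypot(*(ce[i]-e))<150:
            k=cv2.convexHull(np.argwhere(l==i)[:,::-1].astype(np.int32)); x,y,w,h=st[i,:4]
            out.append((ce[i].round(),st[i].tolist(),ray(c,x+w/2,y+h/2,.036).round(4)))
    return e,out
def rel(p):
    s=sense(); return (np.array(s["ee_rot"]).T@(np.array(p)-np.array(s["tcp_pos"]))*100).round(2)
E
python3 - <<'E'
from h import *
c=cap("wrist","w5.png"); print(sense()["tcp_pos"],spool(c,(.5243,-.1727)))
E
```

```text
[ 0.52368054 -0.17172097  0.17057547] (array([323.00454878, 231.28598769]), [(array([322., 230.]), [293, 202, 58, 57, 2175], array([ 0.5236, -0.1736,  0.036 ]))])
```

View pics/w5.png

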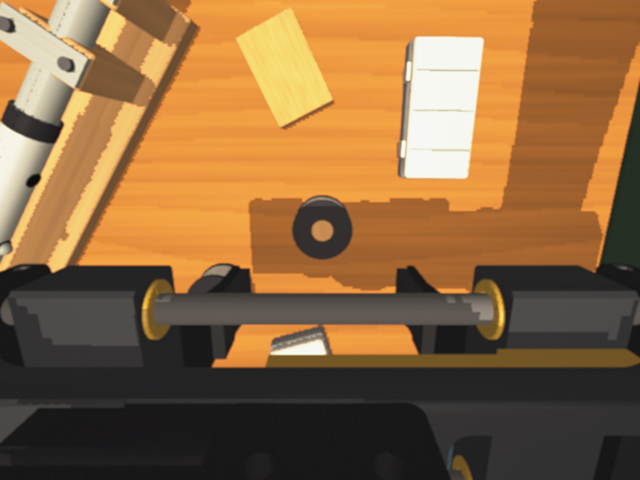

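The spool is centred at (322,230), as expected. Lure case 2 shows whole: (414,37), (484,38), (468,179), (403,178).

Call:
{"method": "step_arm", "body": {
  "targets": "0 -0.1 2.5 0;0 0 3.5 0;0 0 3.5 0;0 0 3 0;0 0 1.5 0;0 0 0.6 0;0 0 0 0"
}}

```text
time_s: 22.37
tcp_pos: [0.5233, -0.1719, 0.0235]
ee_rot: [[-1.0, -0.002, -0.003], [-0.002, 1.0, 0.0], [0.003, 0.0, -1.0]]
wrist_force: [0.7, -0.0, 0.0]
gripper_width: 0.859
gripper_force: 0.0
```

Call:
{"method": "step_arm", "body": {
  "targets": "0 0 0 0;0 0 0 0;0 0 0 0;0 0 0 0;0 0 0 0;0 0 0 0;0 0 0 0",
  "claw": 3.5
}}

```text
time_s: 22.95
tcp_pos: [0.5246, -0.1733, 0.0256]
ee_rot: [[-1.0, 0.0, 0.002], [0.0, 1.0, -0.0], [-0.002, -0.0, -1.0]]
wrist_force: [-0.6, 1.6, 6.6]
gripper_width: 0.591
gripper_force: 30.0
```

Run:
```python
from h import *
# lure2 from w5 with the pose at that time
import station
s=sense(); c=cap("wrist")
R0=np.array([[-1,.002,0],[.002,1,0],[0,0,-1.]]); R=np.array(s["ee_rot"])
c["eye"]=R0@R.T@(c["eye"]-s["tcp_pos"])+[.5237,-.1718,.1706]; c["rot"]=R0@R.T@c["rot"]
print(boxat(c,[(414,37),(484,38),(468,179),(406,178)],.028), s["tcp_pos"],s["gripper_width"],s["gripper_force"])
```

```text
(array([ 0.4271, -0.0755]), np.float64(-0.1), [np.float64(0.107), np.float64(0.054), np.float64(0.107), np.float64(0.052)]) [ 0.52464108 -0.17333185  0.02559555] 0.5906569280924387 29.999931729398668
```

Call:
{"method": "step_arm", "body": {
  "targets": "0 0 -2 0;0 0 -3.5 0;0 0 -3.5 0;0 0 -3.5 0;0 0 -2 0;0 2 0 0;-0.6 3.8 0 0;-0.6 3.8 0 0;-0.6 3.8 0 0;-0.6 3.8 0 0;-0.6 3.8 0 0;-0.6 3.8 0 0"
}}

```text
time_s: 24.0
tcp_pos: [0.5596, 0.0763, 0.1692]
ee_rot: [[-1.0, 0.001, -0.001], [0.001, 1.0, -0.0], [0.001, -0.0, -1.0]]
wrist_force: [0.9, -0.6, 0.1]
gripper_width: 0.591
gripper_force: 30.0
```

Call:
{"method": "step_arm", "body": {
  "targets": "-0.6 3.8 0 0;-0.6 3.8 0 0;-0.6 3.8 0 0;-0.6 3.8 0 0;0 0.8 0 0;0 0 0 0;0 0 2.5 0;0 0 3 0;0 0 3 0;0 0 2.5 0;0 0 1.5 0;0 0 1.0 0"
}}

```text
time_s: 25.0
tcp_pos: [0.5826, 0.2323, 0.0319]
ee_rot: [[-1.0, 0.002, -0.004], [0.002, 1.0, -0.003], [0.004, -0.003, -1.0]]
wrist_force: [-0.2, -0.1, -0.8]
gripper_width: 0.589
gripper_force: 30.0
```

Call:
{"method": "step_arm", "body": {
  "targets": "0 0 0 0;0 0 0 0;0 0 0 0"
}}

```text
time_s: 25.25
tcp_pos: [0.5848, 0.2346, 0.0358]
ee_rot: [[-1.0, 0.001, 0.002], [0.001, 1.0, 0.001], [-0.002, 0.001, -1.0]]
wrist_force: [0.1, -0.9, 0.4]
gripper_width: 0.588
gripper_force: 30.0
```

Call:
{"method": "step_arm", "body": {
  "targets": "0 0 0.2 0;0 0 0 0;0 0 0 0;0 0 0 0;0 0 -3 0;0 0 -3.5 0;0 0 -3.5 0;0 0 -3.7 0;0 -2 0 0;0 -3.8 0 0;0 -3.8 0 0;0 -3.8 0 0",
  "claw": 6.6
}}

```text
time_s: 26.25
tcp_pos: [0.5838, 0.0998, 0.1702]
ee_rot: [[-1.0, -0.001, 0.001], [-0.001, 1.0, 0.001], [-0.001, 0.001, -1.0]]
wrist_force: [0.7, -0.1, -0.2]
gripper_width: 0.761
gripper_force: 0.0
```

Call:
{"method": "step_arm", "body": {
  "targets": "0 -3.8 0 0;0 -3.8 0 0;0 -3.8 0 0;0 -3.8 0 0;0 -3.8 0 0;0 -3.8 0 0;0 -3.8 0 0;0 -3.8 0 0;-0.5 -3.8 0 0;0 -2.8 0 0;0 0 0 0;0 0 0 0",
  "claw": 7.5
}}

```text
time_s: 27.25
tcp_pos: [0.5885, -0.2708, 0.1692]
ee_rot: [[-1.0, 0.003, -0.0], [0.003, 1.0, 0.0], [0.0, 0.0, -1.0]]
wrist_force: [-0.3, -0.0, -1.1]
gripper_width: 0.862
gripper_force: 0.0
```

Run:
```python
from h import *
c=cap("wrist","w6.png"); print(sense()["tcp_pos"],spool(c,(.5896,-.2705)))
```

```text
[ 0.58864873 -0.26956159  0.16933936] (array([323.65858644, 232.33290606]), [(array([323., 232.]), [294, 204, 59, 58, 2241], array([ 0.5902, -0.2706,  0.036 ]))])
```

Spool 1 is where expected, so grasp it.

Call:
{"method": "step_arm", "body": {
  "targets": "-0.1 -0.1 2.5 0;0 0 3.5 0;0 0 3.5 0;0 0 3 0;0 0 1.3 0;0 0 0.6 0;0 0 0 0"
}}

```text
time_s: 27.88
tcp_pos: [0.5896, -0.2688, 0.0243]
ee_rot: [[-1.0, -0.002, -0.003], [-0.002, 1.0, 0.001], [0.003, 0.001, -1.0]]
wrist_force: [-0.0, -0.0, -0.1]
gripper_width: 0.861
gripper_force: 0.0
```

Call:
{"method": "step_arm", "body": {
  "targets": "0 0 0 0;0 0 0 0;0 0 0 0;0 0 0 0;0 0 0 0;0 0 0 0;0 0 0 0",
  "claw": 3.5
}}

```text
time_s: 28.47
tcp_pos: [0.5906, -0.2705, 0.0267]
ee_rot: [[-1.0, 0.0, 0.002], [0.0, 1.0, -0.0], [-0.002, -0.0, -1.0]]
wrist_force: [-0.7, 0.0, 6.0]
gripper_width: 0.587
gripper_force: 30.0
```

Call:
{"method": "step_arm", "body": {
  "targets": "0 0 -2 0;0 0 -3.5 0;0 0 -3.5 0;0 0 -3.5 0;0 0 -2 0;0 2 0 0;0 3.8 0 0;0 3.8 0 0;0 3.8 0 0;0 3.8 0 0;-0.5 3.8 0 0;-0.5 3.8 0 0"
}}

```text
time_s: 29.47
tcp_pos: [0.5992, -0.0207, 0.17]
ee_rot: [[-1.0, 0.001, -0.001], [0.001, 1.0, 0.0], [0.001, 0.0, -1.0]]
wrist_force: [1.6, -0.7, -2.1]
gripper_width: 0.592
gripper_force: 30.0
```

Call:
{"method": "step_arm", "body": {
  "targets": "-0.8 3.8 0 0;-0.8 3.8 0 0;-0.8 3.8 0 0;-0.8 3.8 0 0;-0.8 3.6 0 0;0 0 0 0;0 0 2.5 0;0 0 3 0;0 0 3 0;0 0 2.5 0;0 0 1.5 0;0 0 1.0 0"
}}

```text
time_s: 30.47
tcp_pos: [0.6383, 0.1645, 0.0323]
ee_rot: [[-1.0, 0.001, -0.005], [0.001, 1.0, -0.002], [0.005, -0.002, -1.0]]
wrist_force: [-8.2, -0.6, 31.0]
gripper_width: 0.591
gripper_force: 30.0
```

Call:
{"method": "step_arm", "body": {
  "targets": "0 0 0.2 0;0 0 0 0;0 0 0 0"
}}

```text
time_s: 30.72
tcp_pos: [0.6405, 0.1656, 0.0339]
ee_rot: [[-1.0, 0.0, 0.001], [0.0, 1.0, 0.0], [-0.001, 0.0, -1.0]]
wrist_force: [0.2, 0.1, -0.6]
gripper_width: 0.595
gripper_force: 30.0
```

Call:
{"method": "step_arm", "body": {
  "targets": "0 0 0 0;0 0 0 0;0 0 0 0;0 0 0 0;0 0 -3 0;0 0 -3.5 0;0 0 -3.5 0;0 0 -3.7 0;2 -2 0 0;2.7 -3.1 0 0;2.7 -3.1 0 0;2.7 -3.1 0 0",
  "claw": 6.6
}}

```text
time_s: 31.72
tcp_pos: [0.5377, 0.0517, 0.1709]
ee_rot: [[-1.0, -0.001, 0.001], [-0.001, 1.0, 0.0], [-0.001, 0.0, -1.0]]
wrist_force: [0.5, -0.1, -0.0]
gripper_width: 0.758
gripper_force: 0.0
```

Call:
{"method": "step_arm", "body": {
  "targets": "2.7 -3.1 0 0;2.7 -3.1 0 0;2.7 -3.1 0 0;2.1 -2.8 0 0;0 0 0 0;0 0 0 0;0 0 0 0",
  "claw": 7.8
}}

```text
time_s: 32.3
tcp_pos: [0.4378, -0.0683, 0.1712]
ee_rot: [[-1.0, 0.0, 0.002], [0.0, 1.0, 0.0], [-0.002, 0.0, -1.0]]
wrist_force: [-0.2, -0.0, 0.1]
gripper_width: 0.892
gripper_force: 0.0
```

```bash
cat >> h.py <<'E'
def bright(c,rowmax=262):
    h=cv2.cvtColor(c["im"],cv2.COLOR_BGR2HSV); m=((h[...,1]<60)&(h[...,2]>120)).astype(np.uint8); m[rowmax:]=0
    n,l,st,ce=cv2.connectedComponentsWithStats(m); out=[]
    for i in range(1,n):
        if st[i,4]>1000: out.append((st[i].tolist(),cv2.boxPoints(cv2.minAreaRect(np.argwhere(l==i)[:,::-1].astype(np.float32))).round().tolist()))
    return out
E
python3 - <<'E'
from h import *
c=cap("wrist","w7.png"); print(sense()["tcp_pos"],proj(c,(.427,-.0755,.028)),*bright(c),sep="\n")
E
```

```text
[ 0.43800926 -0.06790723  0.17101224]
[315.01568997 215.9565301 ]
([280, 151, 67, 111, 6752], [[280.0, 151.0], [346.0, 151.0], [346.0, 261.0], [280.0, 261.0]])
```

View pics/w7.png

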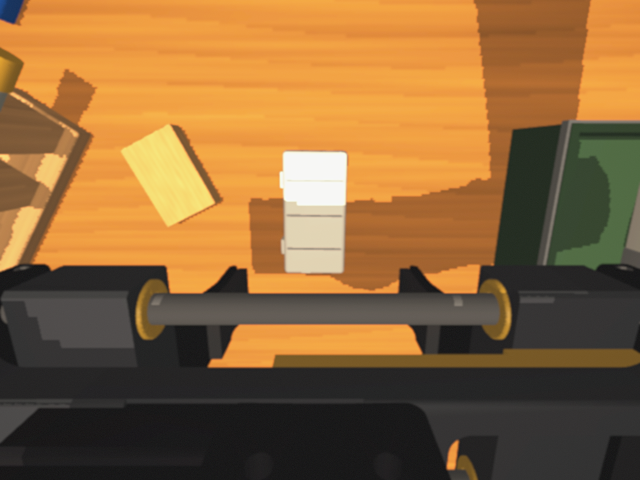

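Lure case 2 is at (283–346, 151–272), as predicted.

Call:
{"method": "step_arm", "body": {
  "targets": "1.3 -0.75 2 0;0 0 3.5 0;0 0 3.5 0;0 0 3 0;0 0 1.8 0;0 0 0.9 0;0 0 0 0;0 0 0 0"
}}

```text
time_s: 33.02
tcp_pos: [0.4248, -0.0751, 0.023]
ee_rot: [[-1.0, -0.001, -0.001], [-0.001, 1.0, -0.0], [0.001, -0.0, -1.0]]
wrist_force: [0.0, 0.3, 1.2]
gripper_width: 0.899
gripper_force: 0.0
```

Call:
{"method": "step_arm", "body": {
  "targets": "0 0 0 0;0 0 0 0;0 0 0 0;0 0 0 0;0 0 0 0;0 0 0 0;0 0 0 0",
  "claw": 4
}}

```text
time_s: 33.6
tcp_pos: [0.4245, -0.0757, 0.0242]
ee_rot: [[-1.0, 0.0, 0.001], [0.0, 1.0, 0.0], [-0.001, 0.0, -1.0]]
wrist_force: [-1.3, 1.7, 4.9]
gripper_width: 0.637
gripper_force: 30.0
```

Call:
{"method": "step_arm", "body": {
  "targets": "0 0 -2 0;0 0 -3.5 0;0 0 -3.5 0;0 0 -3.5 0;0 0 -2.1 0;-0.8 1.5 0 0;-1.6 3.2 0 0;-1.6 3.2 0 0;-1.6 3.2 0 0;-1.6 3.2 0 0;-1.6 3.2 0 0;-1.6 3.2 0 0"
}}

```text
time_s: 34.6
tcp_pos: [0.528, 0.1326, 0.169]
ee_rot: [[-1.0, 0.0, -0.001], [0.0, 1.0, -0.0], [0.001, -0.0, -1.0]]
wrist_force: [0.3, -0.2, -0.7]
gripper_width: 0.647
gripper_force: 29.9
```

Call:
{"method": "step_arm", "body": {
  "targets": "-0.95 2.7 0 0;0 0 0 0;0 0 2.5 0;0 0 3 0;0 0 3 0;0 0 2.5 0;0 0 1.5 0;0 0 0.8 0;0 0 0.3 0;0 0 0 0;0 0 0 0"
}}

```text
time_s: 35.52
tcp_pos: [0.5383, 0.1584, 0.0344]
ee_rot: [[-1.0, 0.0, 0.002], [0.0, 1.0, 0.001], [-0.002, 0.001, -1.0]]
wrist_force: [-0.6, 0.7, -0.7]
gripper_width: 0.641
gripper_force: 29.9
```

Call:
{"method": "step_arm", "body": {
  "targets": "0 0 0.25 0;0 0 0 0;0 0 0 0;0 0 0 0;0 0 0 0;0 0 -3 0;0 0 -3.5 0;0 0 -3.5 0;0 0 -3.8 0;-0.8 -1.5 0 0;-1.5 -3.5 0 0;-1.5 -3.5 0 0",
  "claw": 6.6
}}

```text
time_s: 36.52
tcp_pos: [0.5761, 0.0734, 0.1706]
ee_rot: [[-1.0, -0.003, 0.003], [-0.003, 1.0, 0.001], [-0.003, 0.001, -1.0]]
wrist_force: [0.4, -0.7, -1.2]
gripper_width: 0.765
gripper_force: 0.0
```

Call:
{"method": "step_arm", "body": {
  "targets": "-1.5 -3.5 0 0;-1.5 -3.5 0 0;-1.5 -3.5 0 0;-1.5 -3.5 0 0;-1.5 -3.5 0 0;-1.2 -3.5 0 0;-1 -3.5 0 0;0 -1.3 0 -5.3;0 0 0 -5.3;0 0 0 -5.2;0 0 0 0;0 0 0 0",
  "claw": 8
}}

```text
time_s: 37.52
tcp_pos: [0.6724, -0.1849, 0.169]
ee_rot: [[-0.963, -0.27, -0.0], [-0.27, 0.963, 0.0], [0.0, 0.0, -1.0]]
wrist_force: [0.1, -0.2, -0.2]
gripper_width: 0.918
gripper_force: 0.0
```

Run:
```python
from h import *
c=cap("wrist","w8.png"); print(sense()["tcp_pos"],proj(c,(.6928,-.1849,.028)),rel((.6755,-.19,.024)),*bright(c),sep="\n")
```

```text
[ 0.67243704 -0.18470157  0.16902506]
[317.44173094 250.65369461]
[-0.15 -0.59 14.5 ]
([284, 186, 64, 76, 4510], [[284.0, 186.0], [347.0, 186.0], [347.0, 261.0], [284.0, 261.0]])
```

View pics/w8.png

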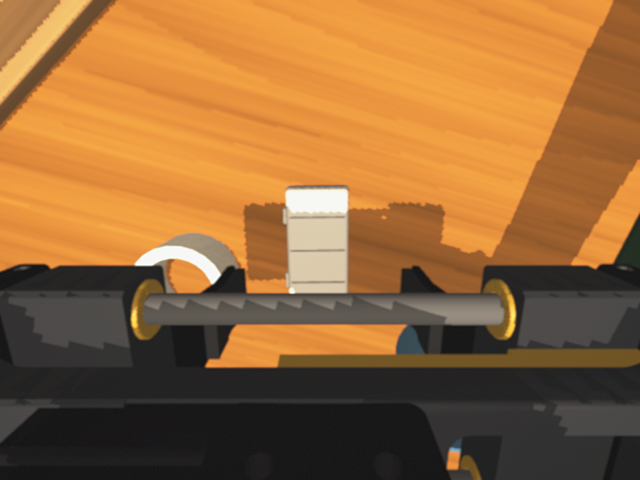

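Lure case 1 is aligned, centred at column 317 with its near edge at row 187. The tape sits close on the left at (235,265), so I narrow the opening to 7 cm.

Call:
{"method": "step_arm", "body": {
  "targets": "-0.15 -0.6 0 0;0 0 0 0;0 0 2.5 0;0 0 3.5 0;0 0 3.5 0;0 0 2.5 0;0 0 1.7 0;0 0 0.8 0;0 0 0 0;0 0 0 0",
  "claw": 7
}}

```text
time_s: 38.4
tcp_pos: [0.6762, -0.1903, 0.0246]
ee_rot: [[-0.962, -0.272, 0.001], [-0.272, 0.962, -0.0], [-0.001, -0.001, -1.0]]
wrist_force: [0.4, -0.5, 0.2]
gripper_width: 0.804
gripper_force: 0.0
```

Call:
{"method": "step_arm", "body": {
  "targets": "0 0 0 0;0 0 0 0;0 0 0 0;0 0 0 0;0 0 0 0;0 0 0 0;0 0 0 0",
  "claw": 4
}}

```text
time_s: 38.98
tcp_pos: [0.6764, -0.1902, 0.0257]
ee_rot: [[-0.962, -0.272, 0.002], [-0.272, 0.962, -0.0], [-0.002, -0.001, -1.0]]
wrist_force: [-0.8, 1.4, 6.5]
gripper_width: 0.641
gripper_force: 29.9
```

Call:
{"method": "step_arm", "body": {
  "targets": "0 0 -2 0;0 0 -3.5 0;0 0 -3.5 0;0 0 -3.5 5.3;0 0 -2 5.3;0 0 0 5.2;1 1.5 0 0;2.5 3.2 0 0;2.5 3.2 0 0;2.5 3.2 0 0;2.5 3.2 0 0;2.5 3.2 0 0"
}}

```text
time_s: 39.98
tcp_pos: [0.5387, -0.0142, 0.1684]
ee_rot: [[-1.0, 0.001, -0.001], [0.001, 1.0, 0.0], [0.001, 0.0, -1.0]]
wrist_force: [-0.6, 0.9, -1.4]
gripper_width: 0.638
gripper_force: 29.9
```

Call:
{"method": "step_arm", "body": {
  "targets": "2.5 3.2 0 0;2.5 3.2 0 0;2.5 3.2 0 0;2.5 3.2 0 0;2.5 3.2 0 0;1.1 1.3 0 0;0 0 0 0;0 0 0 0"
}}

```text
time_s: 40.65
tcp_pos: [0.404, 0.1583, 0.169]
ee_rot: [[-1.0, -0.002, -0.0], [-0.002, 1.0, -0.0], [0.0, -0.0, -1.0]]
wrist_force: [1.1, -0.4, -1.6]
gripper_width: 0.639
gripper_force: 29.9
```

Run:
```python
from h import *
c=cap("side"); s=sense(); print(s["tcp_pos"],np.array(s["ee_rot"]).round(3).tolist(),s["gripper_width"])
im=c["im"][120:420,140:540]; cv2.imwrite("pics/s9.png",cv2.resize(im,None,fx=1.8,fy=1.8))
```

```text
[0.40453965 0.15778622 0.16894588] [[-1.0, -0.001, -0.0], [-0.001, 1.0, -0.0], [0.0, -0.0, -1.0]] 0.6377112024291889
```

View pics/s9.png

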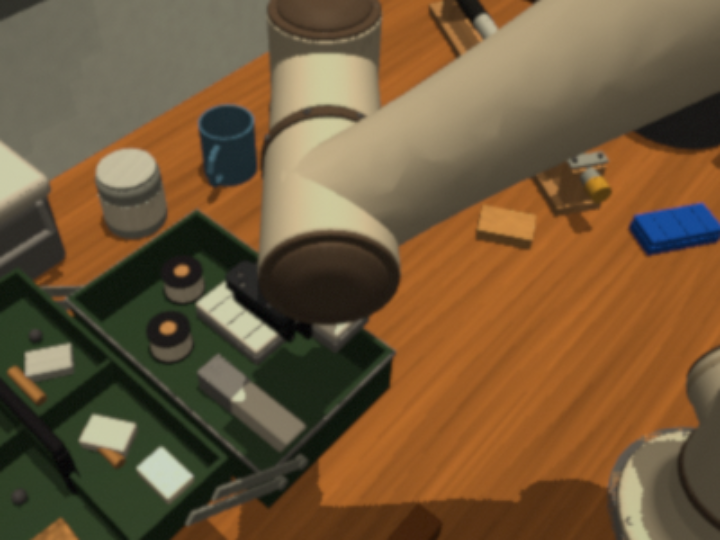

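The four placed items sit as planned and the fifth is in the gripper above its spot, so I lower it.

Call:
{"method": "step_arm", "body": {
  "targets": "0 0 2.5 0;0 0 3 0;0 0 3 0;0 0 2.5 0;0 0 1.2 0;0 0 0.8 0;0 0 0.4 0;0 0 0.2 0;0 0 0 0;0 0 0 0"
}}

```text
time_s: 41.53
tcp_pos: [0.4053, 0.1581, 0.0337]
ee_rot: [[-1.0, 0.0, 0.001], [0.0, 1.0, 0.001], [-0.001, 0.001, -1.0]]
wrist_force: [1.1, 0.4, -0.6]
gripper_width: 0.639
gripper_force: 29.9
```

Call:
{"method": "step_arm", "body": {
  "targets": "0 0 0 0;0 0 0 0;0 0 0 0;0 0 0 0;0 0 -3 0;0 0 -3.5 0;0 0 -3.5 0;0 0 -4 0;0 0 -4 0;0 0 -2 0",
  "claw": 6.6
}}

```text
time_s: 42.37
tcp_pos: [0.4062, 0.1587, 0.2384]
ee_rot: [[-1.0, -0.001, 0.007], [-0.001, 1.0, 0.005], [-0.007, 0.005, -1.0]]
wrist_force: [-0.7, 1.5, -0.1]
gripper_width: 0.759
gripper_force: 0.0
```

Call:
{"method": "step_arm", "body": {
  "targets": "-2 1 -1 0;-3.5 1.5 -1.5 0;-3.5 1.5 -1.5 0;-3.5 1.5 -1.5 0;-3.5 1.5 -1.5 0;-3.5 1.5 -1.5 0;-2 0.5 -0.5 0;0 0 0 0;0 0 0 0"
}}

```text
time_s: 43.12
tcp_pos: [0.6201, 0.2479, 0.3216]
ee_rot: [[-1.0, 0.001, -0.002], [0.001, 1.0, -0.001], [0.002, -0.001, -1.0]]
wrist_force: [-0.6, 0.1, -0.3]
gripper_width: 0.762
gripper_force: 0.0
```

Run:
```python
from h import *
c=cap("wrist","w10.png"); print(sense()["tcp_pos"],proj(c,(.519,.439,.19)))
```

```text
[0.61919806 0.24761316 0.32197486] [571.37338021 104.24920053]
```

View pics/w10.png

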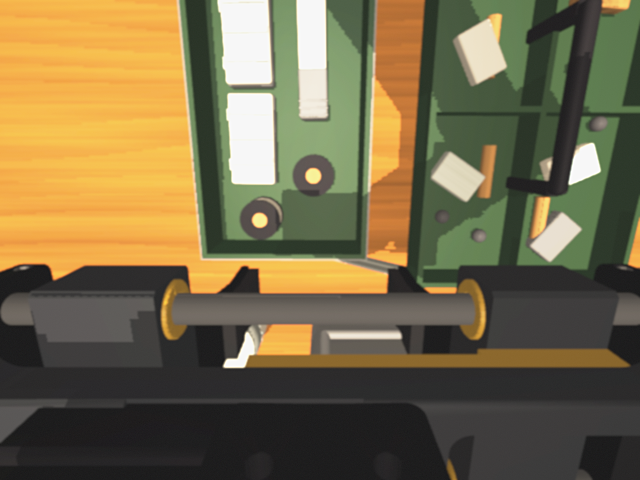

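All five items lie flat in the compartment, and the handle is at the predicted spot around (575,100). Now I close the tray.

Call:
{"method": "step_arm", "body": {
  "targets": "1 1.8 0 0;1.8 3.4 0 0;1.8 3.4 0 0;1.8 3.4 0 0;1.8 3.4 0 0;1.8 3.7 0 0;0 0 2 0;0 0 3 0;0 0 3 0;0 0 3 0;0 0 1.6 0;0 0 0.5 0",
  "claw": 5
}}

```text
time_s: 44.17
tcp_pos: [0.517, 0.4367, 0.1884]
ee_rot: [[-1.0, 0.0, -0.005], [0.0, 1.0, -0.005], [0.005, -0.005, -1.0]]
wrist_force: [-0.9, 0.8, -0.6]
gripper_width: 0.578
gripper_force: 0.0
```

Call:
{"method": "step_arm", "body": {
  "targets": "0 0 0 0;0 0 0 0;0 0 0 0;0 0 0 0;0 0 0 0;0 0 0 0;0 0 0 0;0 0 0 0;0 0 0 0;0 0 0 0;0 0 0 0",
  "claw": 0
}}

```text
time_s: 45.08
tcp_pos: [0.5199, 0.4391, 0.1925]
ee_rot: [[-1.0, 0.0, 0.001], [0.0, 1.0, 0.001], [-0.001, 0.001, -1.0]]
wrist_force: [-1.1, 1.4, 2.8]
gripper_width: 0.133
gripper_force: 30.0
```

Reverse the arc.

Call:
{"method": "step_arm", "body": {
  "targets": "0 -0.83 -0.89 0;0 -0.9 -0.82 0;0 -0.97 -0.74 0;0 -1.03 -0.65 0;0 -1.08 -0.56 0;0 -1.13 -0.46 0;0 -1.16 -0.36 0;0 -1.19 -0.26 0;0 -1.21 -0.16 0;0 -1.22 -0.05 0;0 -1.22 0.06 0;0 -1.21 0.16 0"
}}

```text
time_s: 46.08
tcp_pos: [0.5193, 0.3059, 0.2401]
ee_rot: [[-1.0, 0.0, -0.0], [0.0, 1.0, -0.001], [0.0, -0.001, -1.0]]
wrist_force: [-2.5, 1.6, 3.1]
gripper_width: 0.135
gripper_force: 30.0
```

Call:
{"method": "step_arm", "body": {
  "targets": "0 -1.19 0.27 0;0 -1.16 0.37 0;0 -1.13 0.47 0;0 -1.08 0.56 0;0 -1.03 0.66 0;0 -0.97 0.74 0;0 -0.9 0.82 0;0 -0.82 0.9 0;0 -0.74 0.97 0;0 -0.65 1.03 0;0 -0.56 1.08 0;0 -0.4 0.9 0"
}}

```text
time_s: 47.08
tcp_pos: [0.5192, 0.2, 0.1493]
ee_rot: [[-1.0, 0.001, -0.002], [0.001, 1.0, -0.001], [0.002, -0.001, -1.0]]
wrist_force: [-12.4, 6.8, 33.1]
gripper_width: 0.134
gripper_force: 30.0
```

Call:
{"method": "step_arm", "body": {
  "targets": "0 -0.1 0.2 0;0 0 0 0;0 0 0 0"
}}

```text
time_s: 47.33
tcp_pos: [0.5194, 0.2002, 0.1496]
ee_rot: [[-1.0, -0.0, -0.001], [-0.0, 1.0, 0.0], [0.001, 0.0, -1.0]]
wrist_force: [-5.0, -1.7, 6.5]
gripper_width: 0.135
gripper_force: 30.0
```

Call:
{"method": "step_arm", "body": {
  "targets": "0 0 0 0;0 0 0 0;0 0 0 0;0 0 0 0;0 0 0 0;0 0 0 0;0 0 0 0;0 0 0 0",
  "claw": 6
}}

```text
time_s: 48.0
tcp_pos: [0.5198, 0.2001, 0.1496]
ee_rot: [[-1.0, 0.0, 0.0], [0.0, 1.0, 0.0], [-0.0, 0.0, -1.0]]
wrist_force: [0.5, 0.6, 0.7]
gripper_width: 0.639
gripper_force: 0.0
```

Call:
{"method": "step_arm", "body": {
  "targets": "0 0 -2 0;0 0 -3.5 0;0 0 -4 0;0 0 -4 0;0 -3 -2 0;0 -4 0 0;0 -4 0 0;0 -4 0 0;0 -4 0 0;0 -4 0 0;0 -4 0 0;0 -4 0 0"
}}

```text
time_s: 49.0
tcp_pos: [0.5192, -0.1119, 0.305]
ee_rot: [[-1.0, -0.0, 0.001], [-0.0, 1.0, 0.0], [-0.001, 0.0, -1.0]]
wrist_force: [1.2, -0.5, 1.3]
gripper_width: 0.687
gripper_force: 0.0
```

Call:
{"method": "step_arm", "body": {
  "targets": "0 -4 0 0;0 -4 0 0;0 -4 0 0;0 -4 0 0;0 0 0 0;0 0 0 0;0 0 0 0;0 0 0 0;0 0 0 0;0 0 0 0;0 0 0 0;0 0 0 0"
}}

```text
time_s: 50.0
tcp_pos: [0.5198, -0.2693, 0.3049]
ee_rot: [[-1.0, -0.001, 0.0], [-0.001, 1.0, -0.0], [-0.0, -0.0, -1.0]]
wrist_force: [0.2, -0.0, 0.4]
gripper_width: 0.692
gripper_force: 0.0
```

Run:
```python
from h import *
cap("side","s11.png"); print(sense()["tcp_pos"],sense()["time_s"])
```

```text
[ 0.51973111 -0.26946561  0.3048022 ] 50.05
```

View pics/s11.png

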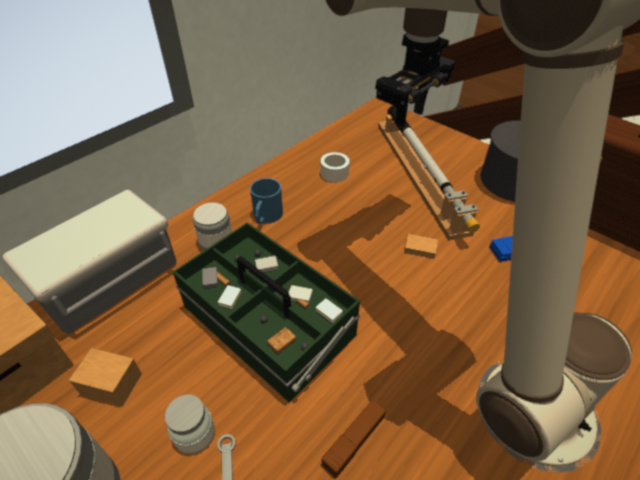

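The tray is flat on the box (corners match the first view), all five items are off the table, the bystanders are unmoved, and the tube is shortened.

```bash
python3 -c "
from station import r
print(r.finish_job())"
```

```text
the job is handed in; nothing more can be done
None
```

I handed the job in at about 50 s: the net handle is one hole shorter with its pin out, all five items are in the box, and the tray is back down flat; the hand-in gave no verdict.

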